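# Lock the tube rocker's hold-down bar with its spring cotter and start it

## Task

Get the tube rocker ready and set it going: swing its steel hold-down bar fully down over the tubes, then pick up the spring cotter by its black grip and push its straight leg through the cross hole of the upright post, from the post's left side, until the bow snaps over the post; let go of it. With the bar locked, press the round key fully down and let it come up, then press the oblong key fully down and let it come up. Do not press the square key, never press two keys at a time or any key before the cotter is in, and leave the cup, the slide box and the carton where they are.

Things in the scene. Friction and masses are not known exactly. Their poses are not given: they have to be found in the camera images.
- rocker: Tube rocker, fixed: white body 146 x 236 mm (x, y), deck 40 mm high, three keys along its front (-x), steel tray (top 50 mm high) with four blood tubes under the bar. Origin: centre of its underside; x to its back, y to its left, z up. Bar hinge at its right end; post at its left: an upright steel pin 26 mm thick, axis at x = 20, y = 85 mm, top 108 mm high.
- post_hole (a point): Centre of the post's cross hole, on the post's axis, 90 mm above the bench. The hole runs right through the post along the rocker's y axis: a square window 13 mm wide (x) and 13 mm high. The rocker's body ends 33 mm left of this point, beyond that the space is open down to the bench.
- hold_bar (a joint): Angle of the steel hold-down bar, rad: 0 fully down (level, a stop), 1.3 fully raised; starts at 0.6 to 1.0. A stiff hinge holds it where it is left; 1 to 3 N on the pad moves it. 24 mm wide, 8 mm thick, 205 mm long; its end, a fork 50 mm wide, comes down on both sides of the post. Down, its top is 76 mm above the bench (pad 80 mm).
- bar_pad (a point): Centre of the top of the black rubber press pad (36 x 34 mm) on the bar's upper face, 122 mm from the hinge axis and 8 mm from the bar's mid-plane; 80 mm above the bench when the bar is down. z is the outward normal of the pad.
- bar_hinge (a point): Hinge axis of the bar, which runs along the rocker's x axis, 72 mm above the bench; the bar lies along the rocker's +y from it when down.
- cotter: Loose spring cotter (R-clip), 150 mm long, 75 g: black grip 46 x 22 x 26 mm (x, y, z), two steel wires in a flat plane run from it along +x. Lies flat left of the rocker, roughly pointing at it. Origin: under the grip's centre; z up. Straight leg 8 mm thick, axis y = 0, z = 9 mm, tapered tip at x = 129 mm; a cross plate at x = 53 mm stops it at the post.
- bow (a joint): Opening, rad, of the cotter's second, sprung wire (6 mm thick) at +y of the leg; 0 at rest. Towards the tip it bows out to y = 19 mm at x = 70 mm (pocket), narrows to 8.5 mm at x = 86 mm (throat), flares to 22 mm at x = 107 mm. The post opens it about 0.1 as the throat rides over; it springs back to about 0 once snapped over. Pushing it on takes 5 to 15 N.
- cotter_seat (a point): Point on the straight leg's axis at x = 70 mm, z = 9 mm in the cotter's frame; when the bow has snapped over it lies at the centre of the cross hole (the cross plate stops it 4 mm beyond).
- round_key (a joint): Travel of the round key in m (0 up, 0.005 fully down, springs back up; 0.6 N to start, 3.6 N fully down).
- oblong_key (a joint): Travel of the oblong key in m (0 up, 0.005 fully down, same spring).
- square_key (a joint): Travel of the square key in m (0 up, 0.005 down, same spring); not to be pressed.
- round_key_top (a point): Centre of the top of the round key (27 mm across), left of the three, 8 mm above the deck, 48.5 mm above the bench.
- oblong_key_top (a point): Centre of the top of the oblong key (14 mm in x, 34 mm in y), the middle one, 48.5 mm above the bench, 50 mm from its neighbours.
- square_key_top (a point): Centre of the top of the square key (24 x 24 mm), right of the three, 48.5 mm above the bench.
- specimen_cup: White lidded specimen cup, 52 mm across, 56 mm high, bystander. Origin: centre of its underside.
- slide_box: Flat dark green slide box, 95 x 110 x 34 mm, bystander. Origin: centre of its underside.
- strip_box: Upright carton 35 x 60 x 105 mm, bystander behind the rocker. Origin: centre of its underside.

How it is judged:
By the outcome, as a careful person would: the job done as asked, in the order asked, and still so for the second after the job is handed in, with the robot touching nothing.
It also fails if it takes over 61 s, if anything falls off the work surface, if the arm or the gripper's body presses on something with over 40 N, if the wrist force passes 120 N, or if a joint passes its speed limit or range.

## Robot

A 6-joint arm with a two-finger parallel gripper is mounted at the origin on a cart in front of the work surface, level with it; the furniture and walls round the work are solid. World frame = base frame: x ahead of the robot, y to its left, z up, the work surface at z = 0. Lengths are in m, angles in rad, forces in N, time in s.
With the tool pointing down it reaches from about 0.4 to 0.825 m from the base axis. Payload 7 kg.
Tool frame: the origin (TCP) lies at the very end of the fingers, on their centre line; the grasp point (between the pads) lies 19 mm behind it (arm.pinch_z is the z of the grasp point in the tool frame, in m); z points along the fingers, y is the direction in which the jaws open and shut (so a half turn about z gives the same grasp; the last joint's range is limited). The gripper opens to 88 mm and grips with 3 to 60 N. Pads are 19 mm wide; open, the fingers measure 130 mm over their backs; the gripper's body (78 mm by 193 mm) begins 47 mm behind the grasp point.
Start: joints at [1.432, 0.359, 0.012, 0, -1.224, -0.288], TCP at [0.279, 0.614, 0.227] pointing down, gripper open.
Joint ranges: [-3.07, 3.07], [-1.43, 2.12], [-1.02, 1.25], [-3.03, 1.67], [-3.05, -0], [-3.03, 3.03]. Speed limits (rad/s): [2.39, 2.39, 3.01, 3.14, 3.14, 3.14].

## Interface

Orientations are given as [roll, pitch, yaw] about the fixed x, y, z axes, in that order (R = Rz(yaw) Ry(pitch) Rx(roll)).
In Python, from station import arm gives the robot as it stands.
- The arm moves only by the tool drive_tool, never from a script. Its argument "targets" is a list of rows, each a list of 6 numbers: the shift along the world's x, y, z in units of 0.04 m (1.0 is 0.04 m), then the turn, a rotation vector about the world's x, y, z in units of 6 degrees (1.0 is 6 degrees). In form: [[x, y, z, wx, wy, wz], ...]. A call has 1 to 5 rows; each row shifts and turns the commanded pose from where the row before left it; what a row does not reach is not made up. A row lasts 1/8 s, in which the tool goes at most 62.5 mm and 10.7 degrees, less where a joint would pass 70% of its speed; a pose out of reach is approached as far as the arm can. A call with a number of a shift or a turn outside -1 to 1 is refused whole. A call with a gripper value outside its range is refused whole. "claw" is the opening, from 0 (shut) to 1 (fully open), set as the call begins (left out, the last holds). The fingers move at their own pace and stop on an object; "newtons" is the grip in N (left out, the last holds). Time passes only in rows, so rows that do not move let the fingers close. It gives the time, the measured TCP pose, the force and the opening at its end, in the units of the state.
- arm.get_state(): the state, without advancing time (a new reading comes with each control period).
- arm.grab_frame(name): name is "scene" or "top"; returns (picture, depth): 400x640x3 uint8, red, green, blue; 400x640 float32, m along the optical axis (not along the pixel's ray), 0 where there is no reading.
- arm.get_calibration(name): a dict with "mtx" (3x3 intrinsics, pixels), "origin" and "rotation" of the camera in the world. Camera axes: x right, y up, looking along -z (the intrinsics and any distortion apply to the point x, -y, -z); pixel columns grow to the right and rows downward; lengths in m; the calibration is good to about 2 mm. A picture is of the moment at which its call begins. get_calibration takes no time and is no camera call.
- arm.job_done(): hands the job in, once; it reports no verdict.
Trained networks look in the newest picture that a camera, given by its name, has taken for a name from the list of things; names that differ only in an ending like _2 or _b are one class to them, and where a whole thing is asked for, a point or a joint stands for the part that bears it (a point fixed in the world has none). Each returns a list of dicts, best first, with "score" (0 to 1); they miss things now and then, are a little off and sometimes report something else, mostly with a low value. They report only what shows in the picture. A call takes as long as a camera call.
- arm.search_frame(target, camera): "point" ([x, y, z] in m, in the coordinates of the camera as it stood for that picture, good to about 4 mm: the middle of the surface that is visible of it).
- arm.cut_out(target, camera): "pixels" (400x640 bool, what is visible of it).
- arm.landmark_of(target, camera): "point" ([x, y, z] in m, in the coordinates of the camera as it stood for that picture, good to about 4 mm: a listed point, or the origin of a listed thing).
The state is a dict: "t": time; "q": joint angles; "qd": joint speeds; "joint_efforts": joint torques, N m; "eef_pos": TCP position; "ee_rot": TCP orientation; "force": force on the tool from outside, world axes, zero at the start; "moment": the same for the moment, N m; "width": finger opening in m.
Only numpy, scipy, OpenCV 4.12 (cv2) and the standard library are available. Lean on these libraries where they do the work, as an engineer would, in place of code of your own. Each camera call takes 0.05 s, during which the arm holds its last target. There are 200 camera calls.

## Working session

There is one attempt and no reset: what is moved stays moved. The work goes in short steps, Python scripts to look and compute and a tool call to move; the robot and the scene stay as the last step left them, time stands still between calls to the robot, and variables do not carry over. Pictures are saved under pics/ and viewed, about 8 in all and at most 12, crops included, and the job is handed in when it is done.

Besides the shell and the picture viewer there is one more tool, called after ">>>" as a command line: name --pt "numbers of a row" for each row, then --argument value for the rest. drive_tool: Moves the arm, as the interface text tells. Shifts and turns lie within -1 to 1; 1 stands for 0.04 m of shift or 6 degrees of turn. Its arguments: {"type":"object","properties":{"targets":{"type":"array"},"claw":{"type":"number"},"newtons":{"type":"number"}},"required":["targets"]}

```bash
mkdir -p pics; ls; cat > h.py <<'E'
from station import arm
import numpy as np, cv2
def cal(n):
    c=arm.get_calibration(n); return np.array(c['mtx']),np.array(c['origin']),np.array(c['rotation'])
def w(n,p):
    K,o,R=cal(n); return o+R@np.array(p)
def cloud(n,d):
    K,o,R=cal(n); v,u=np.indices(d.shape)
    P=np.stack([(u-K[0,2])/K[0,0]*d,-(v-K[1,2])/K[1,1]*d,-d],-1)
    return P@R.T+o
def proj(n,X):
    K,o,R=cal(n); p=R.T@(np.array(X)-o); return K[0,2]+K[0,0]*p[0]/-p[2],K[1,2]-K[1,1]*p[1]/-p[2]
E
python3 - <<'E'
from h import *
for n in('scene','top'):
    im,d=arm.grab_frame(n); cv2.imwrite(f'pics/{n}0.png',im[:,:,::-1]); np.save(f'{n}0.npy',d)
    c=arm.get_calibration(n); print(n,c.keys(),np.round(c['origin'],3),np.round(c['mtx'],1).tolist())
    for t in 'rocker post_hole bar_pad bar_hinge cotter cotter_seat round_key_top oblong_key_top square_key_top specimen_cup slide_box strip_box'.split():
        r=arm.landmark_of(t,n)
        print(t,[(np.round(w(n,x['point']),4).tolist(),round(x['score'],2)) for x in r[:2]])
print(arm.get_state())
E
```

```text
pics
scene dict_keys(['mtx', 'origin', 'rotation']) [ 0.081 -0.474  0.871] [[366.8, 0.0, 316.2], [0.0, 366.8, 199.1], [0.0, 0.0, 1.0]]
rocker [([0.7901, 0.2342, 1.5793], 0.56)]
post_hole [([0.7648, 0.2089, 1.554], 0.77)]
bar_pad [([0.745, 0.1891, 1.5342], 0.59)]
bar_hinge [([0.7898, 0.2339, 1.579], 0.77), ([0.7222, 0.1663, 1.5114], 0.59)]
cotter [([0.7204, 0.1645, 1.5096], 0.45)]
cotter_seat [([0.7283, 0.1724, 1.5175], 0.52)]
round_key_top [([0.7227, 0.1668, 1.5119], 0.65)]
oblong_key_top [([0.7315, 0.1756, 1.5207], 0.38)]
square_key_top [([0.7328, 0.1769, 1.522], 0.66)]
specimen_cup [([0.6218, 0.0659, 1.411], 0.83)]
slide_box [([0.7264, 0.1705, 1.5156], 0.69), ([0.7655, 0.2096, 1.5547], 0.63)]
strip_box [([0.958, 0.4021, 1.7472], 0.55)]
top dict_keys(['mtx', 'origin', 'rotation']) [0.299 0.244 1.362] [[466.4, 0.0, 322.3], [0.0, 466.4, 201.2], [0.0, 0.0, 1.0]]
rocker [([2.5318, 2.4762, 3.5942], 0.96), ([2.4544, 2.3987, 3.5168], 0.18)]
post_hole [([2.3809, 2.3252, 3.4433], 0.92)]
bar_pad [([2.2689, 2.2133, 3.3313], 0.75)]
bar_hinge [([2.4434, 2.3878, 3.5058], 0.72)]
cotter [([2.4569, 
[... 419 characters left out ...]
8), ([2.4224, 2.3668, 3.4848], 0.7)]
{'t': 1.3, 'q': array([ 1.43208586e+00,  3.58626166e-01,  1.18999047e-02, -1.48502440e-05,
       -1.22409774e+00, -2.88130510e-01]), 'qd': array([-5.33797912e-04, -1.56297829e-03,  3.31535221e-05, -1.24204127e-03,
       -8.69326132e-04, -3.21265778e-04]), 'joint_efforts': array([-3.04808564e-04, -5.82383394e+01,  2.93288702e+01,  7.00199246e+00,
        1.22689854e-02, -1.69584342e-05]), 'eef_pos': array([0.27943205, 0.61441976, 0.22654159]), 'ee_rot': array([ 3.14156215e+00,  5.52571831e-06, -4.26846024e-01]), 'force': array([-0.06103993, -0.70320944,  0.09216442]), 'moment': array([-0.01735393, -0.00522744, -0.01811759]), 'width': 0.08771122148324652}
```

View pics/scene0.png

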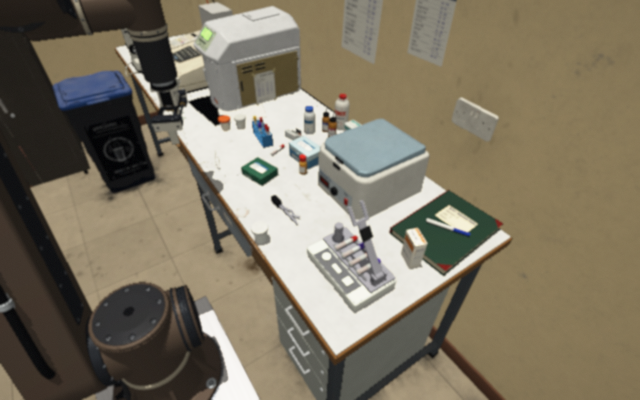

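View pics/top0.png

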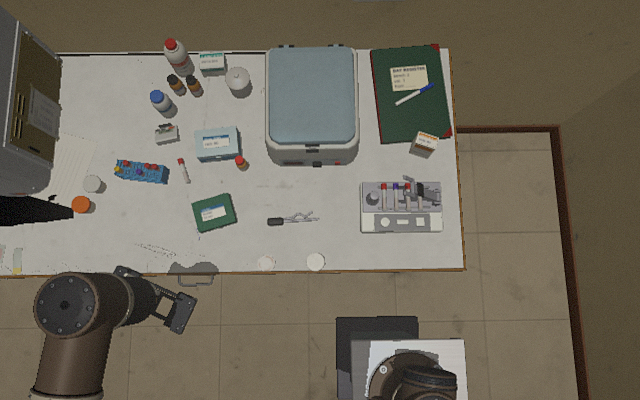

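```bash
cat > /tmp/p.py <<'E'
s=open('h.py').read()
s=s.replace("np.array(c['rotation'])","RR(c['rotation'])").replace("def cal(n)","from scipy.spatial.transform import Rotation as Ro\ndef RR(r):\n    r=np.array(r); return r if r.shape==(3,3) else Ro.from_euler('xyz',r).as_matrix()\ndef cal(n)",1)
open('h.py','w').write(s)
E
python3 /tmp/p.py
python3 - <<'E'
from h import *
print(arm.get_calibration('top')['rotation'],arm.get_calibration('scene')['rotation'],arm.pinch_z)
L='rocker post_hole bar_pad bar_hinge cotter cotter_seat round_key_top oblong_key_top square_key_top specimen_cup slide_box strip_box'.split()
for n in('top','scene'):
    for t in L:
        r=arm.landmark_of(t,n)
        print(n,t,[(np.round(w(n,x['point']),4).tolist(),round(x['score'],2)) for x in r[:2]])
d=np.load('top0.npy'); P=cloud('top',d); im=cv2.imread('pics/top0.png')
m=arm.cut_out('cotter','top')
if m:
    k=m[0]['pixels']; v,u=np.nonzero(k); print('cot',k.sum(),u.min(),u.max(),v.min(),v.max()); Q=P[k]; print(np.round([Q.min(0),Q.max(0),Q.mean(0)],3))
z=P[...,2]
print('table z',np.median(z[225:255,240:420]))
a=cv2.resize(im[150:275,250:460],None,fx=3.8,fy=3.8,interpolation=cv2.INTER_CUBIC); cv2.imwrite('pics/c1.png',a)
E
```

```text
[ 0.18148756 -0.00511845 -1.58668314] [ 0.83026496 -0.00737238 -0.59046618] -0.0188
top rocker [([0.5278, 0.0073, 0.0014], 0.96), ([0.4983, 0.3044, 0.0088], 0.18)]
top post_hole [([0.549, 0.0899, 0.0916], 0.92)]
top bar_pad [([0.5448, -0.0189, 0.1761], 0.75)]
top bar_hinge [([0.5397, -0.0865, 0.0718], 0.72)]
top cotter [([0.4881, 0.3721, -0.003], 0.76)]
top cotter_seat [([0.4976, 0.3055, 0.0072], 0.76)]
top round_key_top [([0.4813, 0.0558, 0.0475], 0.5)]
top oblong_key_top [([0.4767, 0.008, 0.0501], 0.64)]
top square_key_top [([0.4768, -0.0432, 0.0459], 0.54), ([0.7055, -0.064, 0.003], 0.16)]
top specimen_cup [([0.3672, 0.2553, -0.0007], 0.72), ([0.5189, 0.5504, 0.002], 0.49)]
top slide_box [([0.5188, 0.549, 0.0038], 0.66)]
top strip_box [([0.7038, -0.0641, 0.0024], 0.78), ([0.5206, 0.5462, 0.0033], 0.7)]
scene rocker [([0.5261, 0.0078, 0.0023], 0.56)]
scene post_hole [([0.5446, 0.0922, 0.0868], 0.77)]
scene bar_pad [([0.5472, -0.0235, 0.1734], 0.59)]
scene bar_hinge [([0.5452, -0.0894, 0.0735], 0.77), ([0.4925, 0.3694, -0.0023], 0.59)]
scene cotter [([0.4909, 0.3689, -0.0013], 0.45)]
scene cotter_seat [([0.4939, 0.2963, 0.0051], 0.52)]
scene round_key_top [([0.4778, 0.0538, 0.0463], 0.65)]
scene oblong_key_top [([0.4819, 0.0069, 0.0462], 0.38)]
scene square_key_top [([0.4787, -0.0454, 0.0494], 0.66)]
scene specimen_cup [([0.372, 0.2559, -0.0019], 0.83)]
scene slide_box [([0.5171, 0.5518, -0.0037], 0.69), ([0.5462, 0.0926, 0.0885], 0.63)]
scene strip_box [([0.6965, -0.0637, -0.0014], 0.55)]
cot 281 268 316 212 225
[[ 0.477  0.252 -0.002]
 [ 0.516  0.391  0.034]
 [ 0.493  0.332  0.017]]
table z 0.0007050823683173446
```

View pics/c1.png

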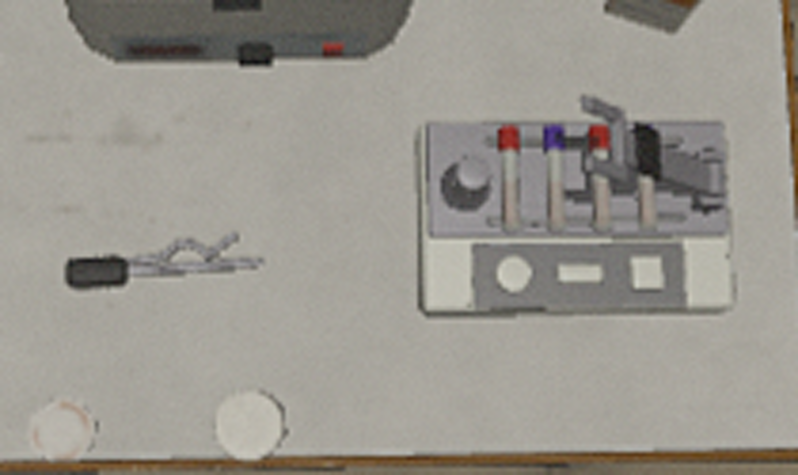

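```bash
python3 - <<'E'
from h import *
from scipy.optimize import least_squares
M={'r':(0,0,0),'post':(.02,.085,.09),'rk':(None,)}
obs=[('o',.5278,.0073),('o',.5261,.0078),('p',.549,.0899),('p',.5446,.0922),('r',.4813,.0558),('r',.4778,.0538),('b',.4767,.008),('b',.4819,.0069),('s',.4768,-.0432),('s',.4787,-.0454)]
def f(q):
    x,y,a,kx,ky=q; c,s=np.cos(a),np.sin(a)
    m={'o':(0,0),'p':(.02,.085),'r':(kx,ky+.05),'b':(kx,ky),'s':(kx,ky-.05)}
    e=[]
    for n,u,v in obs:
        X,Y=m[n]; e+= [x+c*X-s*Y-u,y+s*X+c*Y-v]
    return e
r=least_squares(f,[.527,.007,0,-.05,0]); print(r.x,np.degrees(r.x[2]),'rms',np.sqrt(2*r.cost/20))
im=cv2.imread('pics/top0.png'); d=np.load('top0.npy'); P=cloud('top',d); z=P[...,2]
# rocker body deck region edges
sub=np.zeros(z.shape,bool); sub[170:240,350:450]=1
k=sub&(z>.03)&(z<.06); pts=P[k][:,:2].astype(np.float32)
print('deck rect',cv2.minAreaRect(pts), np.percentile(pts,[1,99],axis=0))
# intersect pixel rays with plane
def ray(u,v,h):
    K,o,R=cal('top'); D=R@np.array([(u-K[0,2])/K[0,0],-(v-K[1,2])/K[1,1],-1]); return o+D*(h-o[2])/D[2]
# grip: dark pixels
g=im.max(2)<70; s=np.zeros_like(g); s[205:232,260:290]=1; g&=s
v,u=np.nonzero(g); print('grip px',g.sum(),u.mean(),v.mean(),'w',ray(u.mean(),v.mean(),.024),'depthz',np.median(z[g]), np.median(P[g],axis=0))
print('rect',cv2.minAreaRect(np.array([ray(a,b,.026)[:2] for a,b in zip(u,v)],np.float32)))
for px in ((250+262/3.8-.5,150+263/3.8-.5),(250+135/3.8-.5,150+273/3.8-.5)): print('leg',ray(*px,.009))
print(ray(250+515/3.8-.4,150+273/3.8-.4,.0485),ray(250+580/3.8-.4,150+272/3.8-.4,.0485),ray(250+647/3.8-.4,150+272/3.8-.4,.0485),'post top',ray(250+473/3.8-.4,150+175/3.8-.4,.108))
b=np.array([ray(a/3.8+250-.4,bb/3.8+150-.4,.04)[:2] for a,bb in((425,310),(733,308))]);print(b)
E
```

```text
[ 0.52639401  0.00691605 -0.01133277 -0.04751372 -0.00147127] -0.649319815452886 rms 0.001604271638137364
deck rect ((0.5231552124023438, 0.00577264279127121), (0.23708651959896088, 0.14738894999027252), 89.57675170898438) [[ 0.45113411 -0.10720254]
 [ 0.59184489  0.12295771]]
grip px 78 275.1923076923077 220.85897435897436 w [0.48884919 0.37009398 0.024     ] depthz 0.025092934533250677 [0.490797   0.37036994 0.02509293]
rect ((0.4867011606693268, 0.3691372573375702), (0.04332941770553589, 0.020384464412927628), 89.13267517089844)
leg [0.49540179 0.24492791 0.009     ]
leg [0.4891119  0.34276569 0.009     ]
[0.47896998 0.05552238 0.0485    ] [0.47898573 0.00683327 0.0485    ] [ 0.47822437 -0.04334198  0.0485    ] post top [0.54254939 0.09149211 0.108     ]
[[ 0.45319112  0.12294494]
 [ 0.45116427 -0.10834737]]
```

>>> drive_tool --pt "0.39 -0.95 0.15 0 0 -0.65" --pt "0.39 -0.95 0.15 0 0 -0.65" --pt "0.39 -0.95 0.15 0 0 -0.65" --pt "0.39 -0.95 0.15 0 0 -0.65" --pt "0.39 -0.95 0.15 0 0 -0.65" --claw 0 --newtons 20

```text
t: 3.18
eef_pos: [0.3578, 0.4232, 0.2569]
ee_rot: [-3.141, 0.0, -0.769]
force: [1.0, 0.1, -0.5]
width: 0.0434
```

>>> drive_tool --pt "0.39 -0.95 0.15 0 0 -0.65" --pt "0.39 -0.95 0.15 0 0 -0.65" --pt "0.39 -0.95 0.15 0 0 -0.65" --pt "0.39 -0.95 0.15 0 0 -0.65" --pt "0.39 -0.95 0.15 0 0 -0.65"

```text
t: 3.8
eef_pos: [0.4357, 0.2331, 0.287]
ee_rot: [-3.141, 0.0, -1.109]
force: [0.8, 0.8, -0.3]
width: 0.0003
```

>>> drive_tool --pt "0.39 -0.95 0 0 0 -0.65" --pt "0.39 -0.95 0 0 0 -0.65" --pt "0.39 -0.95 0 0 0 -0.65" --pt "0.39 -0.95 0 0 0 -0.65" --pt "0.39 -0.95 0 0 0 -0.65"

```text
t: 4.42
eef_pos: [0.5138, 0.0431, 0.2869]
ee_rot: [-3.141, 0.0, -1.45]
force: [0.2, 0.7, -0.1]
width: 0.0003
```

>>> drive_tool --pt "0.39 -0.9 0 0 0 -0.62" --pt "0.39 -0.9 0 0 0 -0.62" --pt "0 0 -0.8 0 0 0" --pt "0 0 -0.8 0 0 0" --pt "0 0 -0.6 0 0 0"

```text
t: 5.05
eef_pos: [0.5442, -0.0279, 0.1973]
ee_rot: [3.141, -0.0, -1.578]
force: [-0.3, -0.1, 0.4]
width: 0.0002
```

>>> drive_tool --pt "0 0 -0.2 0 0 0" --pt "0 0 -0.15 0 0 0" --pt "0 0 -0.1 0 0 0"

```text
t: 5.42
eef_pos: [0.5451, -0.0274, 0.1811]
ee_rot: [-3.14, 0.0, -1.577]
force: [0.8, 0.1, 0.5]
width: 0.0006
```

>>> drive_tool --pt "0 0.03 -0.2 0 0 0" --pt "0 0.38 -0.29 0 0 0" --pt "0 0.34 -0.34 0 0 0"

```text
t: 5.8
eef_pos: [0.5447, 0.0033, 0.1467]
ee_rot: [-3.141, 0.0, -1.578]
force: [-0.0, -1.1, 0.3]
width: 0.0009
```

>>> drive_tool --pt "0 0.29 -0.38 0 0 0" --pt "0 0.23 -0.42 0 0 0" --pt "0 0.17 -0.44 0 0 0"

```text
t: 6.18
eef_pos: [0.5443, 0.0311, 0.0964]
ee_rot: [3.141, -0.0, -1.577]
force: [-0.5, -0.4, -0.6]
width: 0.0007
```

>>> drive_tool --pt "0 0.08 -0.3 0 0 0" --pt "0 0 -0.15 0 0 0" --pt "0 0 -0.1 0 0 0"

```text
t: 6.55
eef_pos: [0.5445, 0.0338, 0.0792]
ee_rot: [-3.141, -0.0, -1.576]
force: [-27.0, 8.5, 64.9]
width: 0.0006
```

```bash
python3 - <<'E'
from h import *
n='scene'; im,d=arm.grab_frame(n); a=cv2.resize(im[180:320,270:430,::-1],None,fx=4,fy=4,interpolation=cv2.INTER_CUBIC); cv2.imwrite('pics/s1.png',a)
print(arm.get_state()['eef_pos'],arm.get_state()['force'])
E
```

```text
[0.54437121 0.03377167 0.07962216] [-19.31365057   6.2918936   41.53434889]
```

View pics/s1.png

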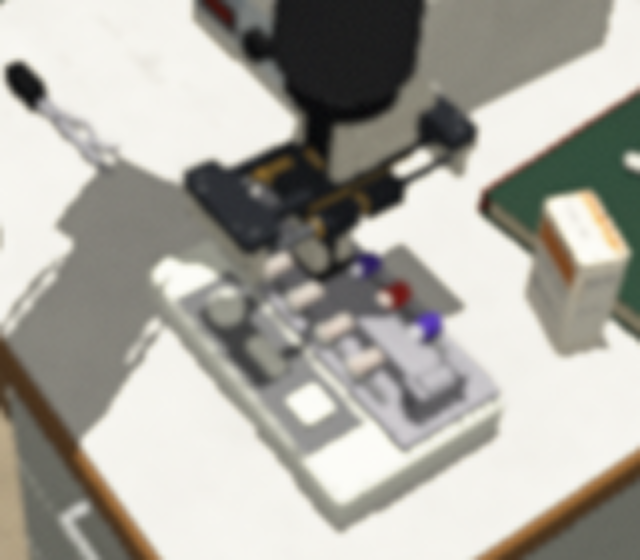

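>>> drive_tool --pt "0 0 0.6 0 0 0" --pt "0 0 0.9 0 0 0" --pt "-0.05 0.3 0.5 0 0 0" --pt "-0.17 0.9 0.2 0 0 0" --pt "-0.17 0.9 0 0 0 0.1" --claw 0.6

```text
t: 7.22
eef_pos: [0.5294, 0.1181, 0.1649]
ee_rot: [-3.14, 0.001, -1.568]
force: [-0.1, 0.3, -0.6]
width: 0.045
```

>>> drive_tool --pt "-0.17 0.95 0 0 0 0.1" --pt "-0.17 0.95 0 0 0 0.1" --pt "-0.17 0.95 -0.1 0 0 0.1" --pt "-0.17 0.95 -0.3 0 0 0.1" --pt "-0.17 0.95 -0.3 0 0 0"

```text
t: 7.85
eef_pos: [0.4948, 0.3086, 0.1357]
ee_rot: [-3.141, 0.001, -1.525]
force: [0.6, -0.8, -0.5]
width: 0.0527
```

```bash
python3 - <<'E'
from h import *
n='top'; im,d=arm.grab_frame(n); P=cloud(n,d); cv2.imwrite('pics/t2.png',im[:,:,::-1])
print(arm.get_state()['eef_pos'],arm.get_state()['ee_rot'])
r=arm.landmark_of('bar_pad',n); print([(w(n,x['point']).round(4),x['score']) for x in r])
n='scene'; im2,d2=arm.grab_frame(n); r=arm.landmark_of('bar_pad',n); print([(w(n,x['point']).round(4),x['score']) for x in r])
# profile heights along bar mid-line
K,o,R=cal('top')
for y in np.arange(-.08,.13,.02):
    u,v=proj('top',(.546,y,.078)); print(round(y,2),P[int(round(v)),int(round(u))].round(3))
cv2.imwrite('pics/t2c.png',cv2.resize(im[165:245,255:455,::-1],None,fx=4,fy=4,interpolation=cv2.INTER_CUBIC))
E
```

```text
[0.49416159 0.31183048 0.13388719] [ 3.14136206e+00  4.53526913e-04 -1.52403882e+00]
[(array([0.5458, 0.0356, 0.0797]), 0.72)]
[(array([0.5457, 0.0339, 0.0777]), 0.81)]
-0.08 [ 0.545 -0.08   0.079]
-0.06 [ 0.546 -0.062  0.074]
-0.04 [ 0.546 -0.042  0.074]
-0.02 [ 0.547 -0.02   0.073]
0.0 [0.545 0.002 0.082]
0.02 [0.546 0.021 0.082]
0.04 [0.547 0.04  0.078]
0.06 [0.548 0.059 0.074]
0.08 [0.541 0.084 0.111]
0.1 [0.54  0.102 0.105]
0.12 [0.55  0.117 0.053]
```

View pics/t2c.png

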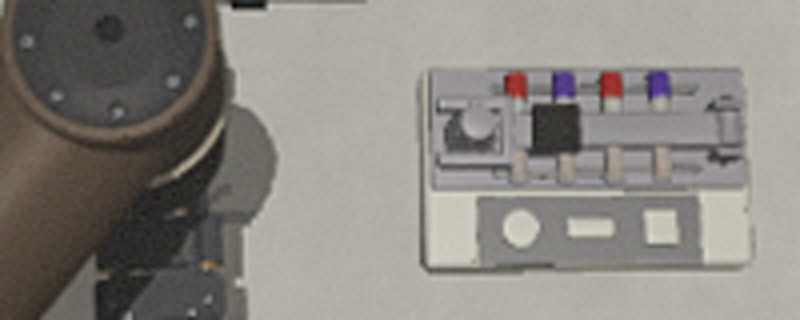

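>>> drive_tool --pt "-0.07 0.73 0 0 0 0.05" --pt "-0.06 0.72 0 0 0 0.05" --pt "0 0 -0.9 0 0 0" --pt "0 0 -0.9 0 0 0" --pt "0 0 -0.6 0 0 0"

```text
t: 8.68
eef_pos: [0.4895, 0.3659, 0.0382]
ee_rot: [3.141, -0.001, -1.515]
force: [-0.1, -0.8, -0.2]
width: 0.0524
```

>>> drive_tool --pt "0 0 -0.4 0 0 0" --pt "0 0 -0.3 0 0 0" --pt "0 0 -0.12 0 0 0"

```text
t: 9.05
eef_pos: [0.4899, 0.3655, 0.0066]
ee_rot: [3.142, -0.0, -1.515]
force: [-0.7, 0.9, -0.1]
width: 0.0523
```

```bash
python3 - <<'E'
from h import *
n='scene'; im,d=arm.grab_frame(n); s=arm.get_state(); print(s['eef_pos'],s['ee_rot'],s['force'],s['width'])
im,d=arm.grab_frame('top'); P=cloud('top',d); s=np.zeros(d.shape,bool); s[170:220,355:395]=1
k=s&(P[...,2]>.1)&(P[...,2]<.12); Q=P[k]; print('post',k.sum(),Q.mean(0),np.percentile(Q,[5,95],axis=0)); print(cv2.minEnclosingCircle(Q[:,:2].astype(np.float32)))
for n in('top','scene'):
  if n=='scene': arm.grab_frame(n)
  print([(w(n,x['point']).round(4),x['score']) for x in arm.landmark_of('post_hole',n)[:1]])
E
```

```text
[0.48979813 0.36529567 0.00640665] [ 3.14135056e+00 -2.60517914e-04 -1.51483365e+00] [-0.54814848 -0.04698368 -1.06109277] 0.05267916862487802
post 70 [0.54324655 0.09137645 0.1078605 ] [[0.53289308 0.08094114 0.10363773]
 [0.55341067 0.10134022 0.11202925]]
((0.5432652831077576, 0.09130978584289551), 0.012875542044639587)
[(array([0.5472, 0.0901, 0.0909]), 0.97)]
[(array([0.5465, 0.0924, 0.0879]), 0.86)]
```

>>> drive_tool --pt "0 0 0 0 0 0" --pt "0 0 0 0 0 0" --pt "0 0 0 0 0 0" --pt "0 0 0 0 0 0" --claw 0 --newtons 50

```text
t: 9.8
eef_pos: [0.4898, 0.3652, 0.007]
ee_rot: [-3.142, 0.0, -1.515]
force: [0.0, -0.6, 0.7]
width: 0.0217
```

>>> drive_tool --pt "0 0 0.1 0 0 0" --pt "0 0 0.5 0 0 0" --pt "0 0 0.8 0 0 0" --pt "0 0 0.6 0 0 0"

```text
t: 10.3
eef_pos: [0.49, 0.3654, 0.0883]
ee_rot: [-3.141, 0.0, -1.515]
force: [0.1, 0.4, -0.9]
width: 0.0212
```

>>> drive_tool --pt "0.35 -0.5 0 0 0 -0.3" --pt "0.35 -0.7 0 0 0 -0.32" --pt "0.35 -0.7 0 0 0 0" --pt "0.35 -0.7 0 0 0 0" --pt "0 -0.4 0 0 0 0"

```text
t: 10.92
eef_pos: [0.5463, 0.2439, 0.087]
ee_rot: [3.142, -0.0, -1.581]
force: [-0.7, -0.1, -0.4]
width: 0.022
```

```bash
python3 - <<'E'
from h import *
for n in('top','scene'):
    im,d=arm.grab_frame(n); P=cloud(n,d); np.savez(f'{n}3.npz',im=im,d=d)
    for t in('post_hole','cotter','cotter_seat','rocker','bar_pad'):
        print(n,t,[(w(n,x['point']).round(4).tolist(),round(x['score'],2)) for x in arm.landmark_of(t,n)[:1]])
    m=arm.cut_out('cotter',n)
    if m:
        k=m[0]['pixels']; Q=P[k]; Q=Q[(Q[:,2]>.08)&(Q[:,2]<.1)&(Q[:,1]<.25)&(Q[:,1]>.1)]; print(len(Q),Q[Q[:,1].argsort()][:6].round(4))
    # post top
    Q=P.reshape(-1,3); q=Q[(abs(Q[:,0]-.545)<.02)&(abs(Q[:,1]-.091)<.02)&(Q[:,2]>.102)&(Q[:,2]<.115)]; print('post',len(q),cv2.minEnclosingCircle(q[:,:2].astype(np.float32)),q[:,2].mean())
    print(n,'posttop px',proj(n,(.546,.0915,.108)))
s=arm.get_state(); print(s['eef_pos'],s['ee_rot'],s['force'])
im=np.load('top3.npz')['im']; a=cv2.resize(im[170:230,310:400,::-1],None,fx=6,fy=6,interpolation=cv2.INTER_CUBIC)
im=np.load('scene3.npz')['im']; b=cv2.resize(im[205:275,280:380,::-1],None,fx=5.4,fy=5.4,interpolation=cv2.INTER_CUBIC)
b=b[:240] if 0 else b
cv2.imwrite('pics/ins.png',np.vstack([a[60:300],b[:350]]))
E
```

```text
top post_hole [([0.5494, 0.0932, 0.0887], 0.82)]
top cotter []
top cotter_seat [([0.5473, 0.1807, 0.0901], 0.56)]
top rocker [([0.5224, 0.0075, 0.003], 0.61)]
top bar_pad [([0.5474, 0.0388, 0.0813], 0.58)]
69 [[0.543  0.1313 0.0893]
 [0.5427 0.1342 0.091 ]
 [0.5448 0.1345 0.0949]
 [0.5424 0.1372 0.093 ]
 [0.5396 0.1372 0.0926]
 [0.5399 0.1398 0.0911]]
post 68 ((0.5437093377113342, 0.09091732650995255), 0.012732597067952156) 0.10751229231837713
top posttop px (np.float64(374.025606297283), np.float64(194.41772574940913))
scene post_hole [([0.5442, 0.0913, 0.0901], 0.69)]
scene cotter [([0.5461, -0.0882, 0.0706], 0.7)]
scene cotter_seat [([0.5461, 0.1816, 0.0879], 0.43)]
scene rocker [([0.5223, 0.0068, 0.0023], 0.61)]
scene bar_pad [([0.5458, 0.0319, 0.0778], 0.77)]
147 [[0.5423 0.1241 0.0903]
 [0.5417 0.1285 0.0911]
 [0.5422 0.1289 0.0862]
 [0.5469 0.1305 0.0864]
 [0.5413 0.1328 0.0876]
 [0.5449 0.1329 0.0898]]
post 47 ((0.5447582006454468, 0.08982610702514648), 0.012800533324480057) 0.1057218299307476
scene posttop px (np.float64(338.88605428797297), np.float64(224.02385045885717))
[0.54574624 0.24541955 0.08692939] [ 3.14154544e+00 -4.57921454e-05 -1.57946681e+00] [ 0.35401547 -0.82969583  0.00287529]
```

View pics/ins.png

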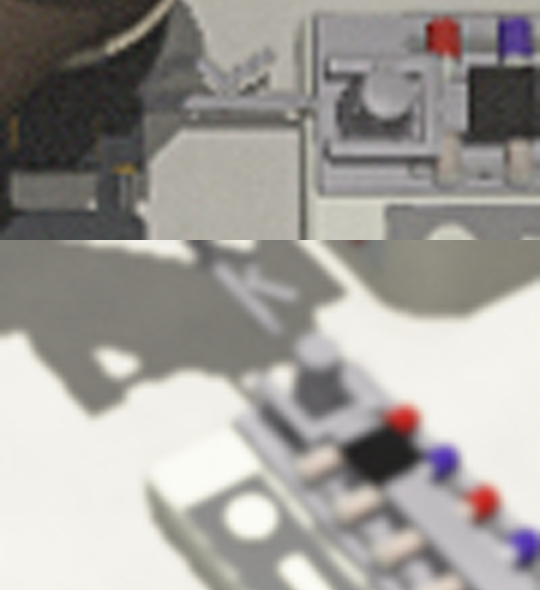

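```bash
python3 - <<'E'
from h import *
for n in('top','scene'):
    f=np.load(f'{n}3.npz'); P=cloud(n,f['d']); Q=P.reshape(-1,3)
    q=Q[(abs(Q[:,0]-.543)<.008)&(Q[:,1]>.11)&(Q[:,1]<.19)&(Q[:,2]>.08)&(Q[:,2]<.1)]
    for lo in np.arange(.11,.19,.01):
        t=q[(q[:,1]>=lo)&(q[:,1]<lo+.01)]; print(n,round(lo,2),len(t), t.mean(0).round(4) if len(t) else '', t[:,0].min().round(4) if len(t) else '',t[:,0].max().round(4) if len(t) else '')
def ray(u,v,h):
    K,o,R=cal('top'); D=R@np.array([(u-K[0,2])/K[0,0],-(v-K[1,2])/K[1,1],-1]); return o+D*(h-o[2])/D[2]
for x,y,h in((318,104,.09),(290,105,.09),(187,102,.09),(382,98,.108)): print(ray(310+x/6-.4,180+y/6-.4,h))
E
```

```text
top 0.11 0   
top 0.12 6 [0.544  0.1259 0.0912] 0.5423 0.5456
top 0.13 10 [0.5425 0.136  0.092 ] 0.5396 0.5455
top 0.14 9 [0.5425 0.1455 0.0931] 0.54 0.5452
top 0.15 12 [0.543 0.155 0.091] 0.5397 0.5465
top 0.16 9 [0.5432 0.1647 0.0907] 0.5404 0.5464
top 0.17 11 [0.5431 0.1741 0.092 ] 0.5398 0.5468
top 0.18 12 [0.5434 0.1856 0.0915] 0.5407 0.547
scene 0.11 0   
scene 0.12 4 [0.5431 0.1265 0.0888] 0.5417 0.5462
scene 0.13 7 [0.5437 0.1348 0.0894] 0.5399 0.5469
scene 0.14 8 [0.5437 0.1453 0.0894] 0.5396 0.5475
scene 0.15 8 [0.5442 0.1559 0.0898] 0.5411 0.5482
scene 0.16 5 [0.5438 0.1646 0.0874] 0.5405 0.5476
scene 0.17 10 [0.5437 0.1747 0.0886] 0.5407 0.5465
scene 0.18 6 [0.5433 0.1842 0.089 ] 0.5411 0.548
[0.54289136 0.1213285  0.09      ]
[0.54261327 0.13431151 0.09      ]
[0.54473809 0.18197155 0.09      ]
[0.54179891 0.09373283 0.108     ]
```

>>> drive_tool --pt "0.025 -0.1 0.03 0 0 0" --pt "0 -0.2 0 0 0 0" --pt "0 -0.2 0 0 0 0" --pt "-0.01 -0.2 0 0 0 0"

```text
t: 12.12
eef_pos: [0.5464, 0.2164, 0.0882]
ee_rot: [3.142, -0.0, -1.58]
force: [0.2, -0.7, -0.9]
width: 0.0217
```

>>> drive_tool --pt "0 -0.2 0 0 0 0" --pt "-0.01 -0.2 0 0 0 0" --pt "0 -0.2 0 0 0 0"

```text
t: 12.5
eef_pos: [0.546, 0.1926, 0.0882]
ee_rot: [3.142, -0.0, -1.58]
force: [-0.1, -0.1, -0.9]
width: 0.0218
```

>>> drive_tool --pt "0 -0.15 0 0 0 0" --pt "-0.01 -0.15 0 0 0 0" --pt "0 -0.15 0 0 0 0" --pt "0 -0.1 0 0 0 0"

```text
t: 13.0
eef_pos: [0.5473, 0.1721, 0.089]
ee_rot: [-3.138, 0.002, -1.578]
force: [5.4, 2.9, -1.0]
width: 0.0217
```

>>> drive_tool --pt "0 -0.1 0 0 0 0" --pt "-0.01 -0.1 0 0 0 0" --pt "0 -0.1 0 0 0 0"

```text
t: 13.38
eef_pos: [0.545, 0.1586, 0.088]
ee_rot: [3.141, -0.0, -1.58]
force: [2.5, -1.0, -0.2]
width: 0.0213
```

>>> drive_tool --pt "0 -0.05 0 0 0 0" --pt "0 -0.03 0 0 0 0"

```text
t: 13.62
eef_pos: [0.5446, 0.1556, 0.0878]
ee_rot: [3.14, -0.0, -1.58]
force: [1.5, -1.1, -0.7]
width: 0.0215
```

```bash
python3 - <<'E'
from h import *
for n in('top','scene'):
    im,d=arm.grab_frame(n); P=cloud(n,d); np.savez(f'{n}4.npz',im=im,d=d)
    for t in('post_hole','cotter_seat'):
        print(n,t,[(w(n,x['point']).round(4).tolist(),round(x['score'],2)) for x in arm.landmark_of(t,n)[:1]])
s=arm.get_state(); print(s['eef_pos'],s['force'])
im=np.load('top4.npz')['im']; a=cv2.resize(im[175:215,330:420,::-1],None,fx=7,fy=7,interpolation=cv2.INTER_CUBIC)
im=np.load('scene4.npz')['im']; b=cv2.resize(im[205:250,300:390,::-1],None,fx=7,fy=7,interpolation=cv2.INTER_CUBIC)
cv2.imwrite('pics/ins2.png',np.vstack([a,b]))
E
```

```text
top post_hole [([0.5462, 0.0943, 0.0914], 0.67)]
top cotter_seat [([0.5434, 0.0888, 0.0892], 0.44)]
scene post_hole [([0.5452, 0.0904, 0.0883], 0.63)]
scene cotter_seat [([0.6994, -0.0646, 0.0039], 0.65)]
[0.54469121 0.15565457 0.08787762] [-0.31600304 -1.90184719 -0.64621542]
```

View pics/ins2.png

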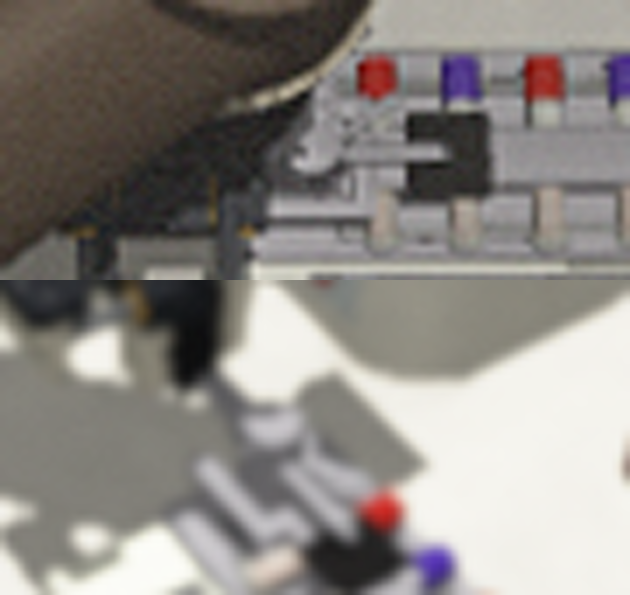

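>>> drive_tool --pt "0 -0.04 0 0 0 0" --pt "0 -0.03 0 0 0 0"

```text
t: 14.18
eef_pos: [0.5451, 0.1533, 0.0881]
ee_rot: [3.141, 0.0, -1.58]
force: [0.3, -0.2, -0.7]
width: 0.0215
```

>>> drive_tool --pt "0 -0.03 0 0 0 0" --pt "0 0 0 0 0 0"

```text
t: 14.42
eef_pos: [0.5452, 0.152, 0.0882]
ee_rot: [3.142, 0.0, -1.58]
force: [0.6, 0.5, -0.3]
width: 0.0216
```

>>> drive_tool --pt "0 0 0 0 0 0" --pt "0 0 0 0 0 0" --pt "0 0 0.2 0 0 0" --pt "0 0 0.6 0 0 0" --pt "0 0 0.9 0 0 0" --claw 0.6

```text
t: 15.05
eef_pos: [0.5447, 0.1517, 0.1566]
ee_rot: [3.14, -0.001, -1.58]
force: [0.7, -0.2, 0.1]
width: 0.0522
```

>>> drive_tool --pt "-0.4 0.8 0.3 0 0 0" --pt "-0.6 0.8 0 0 0 0" --pt "-0.4 0.8 0 0 0 0" --claw 0

```text
t: 15.42
eef_pos: [0.4886, 0.2489, 0.1692]
ee_rot: [-3.141, 0.001, -1.58]
force: [-0.1, 0.3, 0.1]
width: 0.0279
```

```bash
python3 - <<'E'
from h import *
for n in('top','scene'):
    im,d=arm.grab_frame(n); P=cloud(n,d); np.savez(f'{n}5.npz',im=im,d=d)
    for t in('post_hole','cotter_seat','cotter','round_key_top','oblong_key_top','bar_pad'):
        print(n,t,[(w(n,x['point']).round(4).tolist(),round(x['score'],2)) for x in arm.landmark_of(t,n)[:1]])
s=arm.get_state(); print(s['eef_pos'],s['force'])
im=np.load('top5.npz')['im']; a=cv2.resize(im[175:215,330:420,::-1],None,fx=7,fy=7,interpolation=cv2.INTER_CUBIC)
im=np.load('scene5.npz')['im']; b=cv2.resize(im[205:250,300:390,::-1],None,fx=7,fy=7,interpolation=cv2.INTER_CUBIC)
cv2.imwrite('pics/ins3.png',np.vstack([a,b]))
E
```

```text
top post_hole [([0.549, 0.0943, 0.0901], 0.62)]
top cotter_seat [([0.55, 0.0909, 0.0901], 0.62)]
top cotter [([0.5487, 0.1565, 0.0685], 0.69)]
top round_key_top [([0.4817, 0.0607, 0.0488], 0.4)]
top oblong_key_top [([0.4817, 0.0074, 0.0493], 0.56)]
top bar_pad []
scene post_hole [([0.5451, 0.0921, 0.0871], 0.65)]
scene cotter_seat [([0.5486, 0.0885, 0.0885], 0.5)]
scene cotter [([0.5451, 0.09, 0.0871], 0.66)]
scene round_key_top [([0.5447, 0.0892, 0.0915], 0.69)]
scene oblong_key_top [([0.481, 0.0074, 0.0455], 0.51)]
scene bar_pad [([0.5452, 0.0311, 0.0791], 0.86)]
[0.48938474 0.24772133 0.16810443] [0.17365106 0.44806946 0.11694581]
```

View pics/ins3.png

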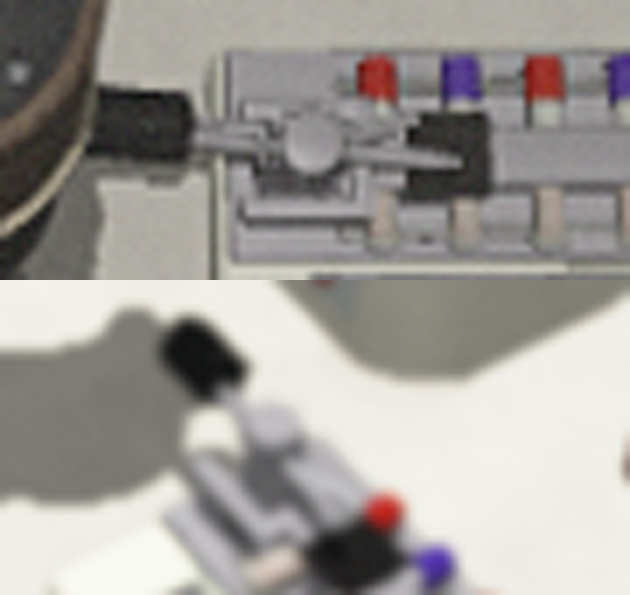

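```bash
python3 - <<'E'
from h import *
for n in('top','scene'):
    f=np.load(f'{n}5.npz'); P=cloud(n,f['d']); Q=P.reshape(-1,3)
    q=Q[(Q[:,0]>.52)&(Q[:,0]<.59)&(Q[:,1]>.02)&(Q[:,1]<.18)&(Q[:,2]>.084)&(Q[:,2]<.13)]
    for lo in np.arange(.02,.18,.01):
        t=q[(q[:,1]>=lo)&(q[:,1]<lo+.01)]; t=t[t[:,0].argsort()]; print(n,round(lo,2),[(int(a*1000),int(c*1000)) for a,b,c in t][:22])
im=np.load('top5.npz')['im']; a=cv2.resize(im[178:210,345:405,::-1],None,fx=13,fy=13,interpolation=cv2.INTER_LANCZOS4); cv2.imwrite('pics/z.png',a)
E
```

```text
top 0.02 [(531, 84), (550, 85)]
top 0.03 [(528, 86), (535, 105), (535, 104), (536, 103), (538, 105), (559, 84)]
top 0.04 [(534, 97), (535, 106), (535, 104), (536, 102), (538, 106), (539, 103), (539, 102), (539, 101), (542, 97), (553, 84), (556, 86), (559, 88)]
top 0.05 [(536, 104), (536, 102), (536, 102), (537, 99), (539, 103), (539, 102), (539, 99), (542, 102), (542, 100), (542, 100), (550, 87), (552, 92), (552, 91), (552, 91), (553, 89), (555, 93), (555, 90), (555, 89)]
top 0.06 [(537, 99), (537, 98), (538, 94), (538, 90), (539, 104), (539, 99), (540, 96), (540, 95), (542, 103), (542, 99), (542, 98), (543, 97), (547, 89), (547, 88), (549, 92), (550, 91), (550, 91), (550, 88), (552, 92), (552, 91), (554, 85)]
top 0.07 [(537, 98), (538, 94), (540, 99), (540, 98), (540, 98), (543, 98), (543, 96), (543, 95), (548, 86), (549, 94), (550, 91), (553, 90), (553, 89), (556, 88)]
top 0.08 [(531, 102), (531, 85), (532, 95), (532, 109), (533, 108), (533, 103), (535, 110), (535, 108), (536, 106), (538, 110), (538, 109), (538, 108), (539, 105), (541, 109), (541, 107), (542, 104), (542, 104), (543
[... 3404 characters left out ...]
1), (557, 84), (558, 88), (559, 89), (563, 88), (564, 86), (566, 87)]
scene 0.14 [(547, 85), (547, 84), (548, 87), (550, 88), (550, 88), (551, 91), (551, 95), (552, 89), (552, 92), (554, 89), (554, 93), (555, 92), (557, 93), (557, 93), (557, 89), (560, 92), (560, 92), (563, 88), (565, 88), (565, 88), (568, 87), (568, 86)]
scene 0.15 [(547, 85), (550, 84), (551, 90), (552, 85), (552, 85), (554, 89), (556, 91), (556, 90), (558, 92), (558, 90), (561, 90), (565, 88), (566, 86), (569, 86), (570, 84)]
scene 0.16 [(550, 84), (551, 85), (554, 85), (554, 88), (555, 91), (558, 90), (560, 91), (563, 88), (565, 88)]
scene 0.17 [(554, 85), (556, 90), (556, 85), (557, 84), (560, 87), (562, 84), (563, 86)]
```

View pics/z.png

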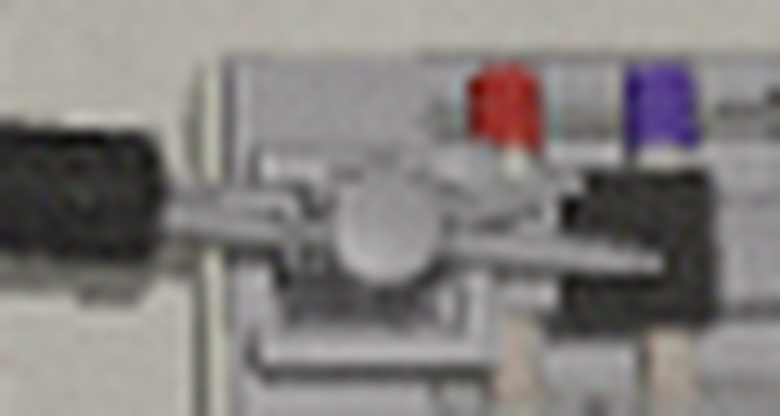

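>>> drive_tool --pt "0 0 0 0 0 1" --pt "0 0 0 0 0 1" --pt "0 0 0 0 0 1" --pt "0 0 0 0 0 1" --pt "0 0 0 0 0 1"

```text
t: 16.75
eef_pos: [0.4893, 0.2479, 0.1681]
ee_rot: [3.141, -0.0, -1.053]
force: [-0.3, 0.5, -0.3]
width: 0.0005
```

>>> drive_tool --pt "-0.1 -0.48 0 0 0 1" --pt "-0.1 -0.48 0 0 0 1" --pt "0 -0.48 0 0 0 1" --pt "0 -0.48 0 0 0 1" --pt "0 -0.48 0 0 0 1"

```text
t: 17.38
eef_pos: [0.4812, 0.1513, 0.1682]
ee_rot: [-3.141, -0.0, -0.529]
force: [-0.9, 0.0, -0.4]
width: 0.0003
```

>>> drive_tool --pt "0 -0.48 0 0 0 1" --pt "0 -0.48 0 0 0 1" --pt "0 -0.48 0 0 0 1" --pt "0 -0.48 0 0 0 1" --pt "0 -0.48 0 0 0 1"

```text
t: 18.0
eef_pos: [0.4812, 0.0553, 0.1683]
ee_rot: [-3.142, -0.0, -0.006]
force: [-0.3, 0.0, 0.8]
width: 0.0008
```

>>> drive_tool --pt "0 0 -0.9 0 0 0" --pt "0 0 -0.9 0 0 0" --pt "0 0 -0.7 0 0 0" --pt "0 0 -0.33 0 0 0"

```text
t: 18.5
eef_pos: [0.4806, 0.0556, 0.0537]
ee_rot: [3.141, 0.002, -0.009]
force: [-0.3, -0.1, 0.2]
width: 0.0006
```

>>> drive_tool --pt "0 0 -0.1 0 0 0" --pt "0 0 -0.1 0 0 0" --pt "0 0 -0.05 0 0 0"

```text
t: 18.88
eef_pos: [0.4819, 0.0563, 0.0457]
ee_rot: [-3.141, -0.002, -0.009]
force: [0.5, 0.2, 2.1]
width: 0.0007
```

>>> drive_tool --pt "0 0 -0.05 0 0 0" --pt "0 0 -0.04 0 0 0" --pt "0 0 0 0 0 0"

```text
t: 19.25
eef_pos: [0.4819, 0.0563, 0.0432]
ee_rot: [-3.141, -0.002, -0.008]
force: [-6.1, -0.0, 20.0]
width: 0.0006
```

>>> drive_tool --pt "0 0 0.25 0 0 0" --pt "0 0 0.5 0 0 0" --pt "0 -0.6 0 0 0 0" --pt "0 -0.62 0 0 0 0" --pt "0 0 -0.4 0 0 0"

```text
t: 19.88
eef_pos: [0.4818, 0.0064, 0.0563]
ee_rot: [-3.141, -0.002, -0.01]
force: [-0.2, 0.5, -0.7]
width: 0.0005
```

>>> drive_tool --pt "0 0 -0.1 0 0 0" --pt "0 0 -0.1 0 0 0" --pt "0 0 -0.1 0 0 0"

```text
t: 20.25
eef_pos: [0.4813, 0.0074, 0.0435]
ee_rot: [3.141, -0.0, -0.008]
force: [-2.7, -1.3, 9.6]
width: 0.0004
```

>>> drive_tool --pt "0 0 -0.03 0 0 0" --pt "0 0 0 0 0 0"

```text
t: 20.5
eef_pos: [0.4814, 0.0074, 0.0433]
ee_rot: [3.141, -0.0, -0.008]
force: [-5.6, -0.2, 15.6]
width: 0.0001
```

>>> drive_tool --pt "0 0 0.25 0 0 0" --pt "0 0 0.8 0 0 0" --pt "-0.3 0 0.9 0 0 0" --pt "-0.6 0.5 0.9 0 0 0" --pt "-0.6 0.9 0.5 0 0 0"

```text
t: 21.12
eef_pos: [0.4213, 0.0637, 0.1782]
ee_rot: [-3.14, -0.002, -0.011]
force: [0.3, 1.4, 0.6]
width: 0.0005
```

>>> drive_tool --pt "-0.3 0.9 0 0 0 0" --pt "0 0.9 0 0 0 0" --pt "0 0.9 0 0 0 0" --pt "0 0.9 0 0 0 0" --pt "0 0.9 0 0 0 0"

```text
t: 21.75
eef_pos: [0.409, 0.2448, 0.1766]
ee_rot: [-3.141, -0.0, -0.008]
force: [1.2, -0.4, -0.8]
width: 0.0005
```

```bash
python3 - <<'E'
from h import *
for n in('top','scene'):
    im,d=arm.grab_frame(n); np.savez(f'{n}6.npz',im=im,d=d)
    for t in('post_hole','cotter_seat','bar_pad','round_key_top','oblong_key_top','square_key_top','specimen_cup','slide_box','strip_box'):
        print(n,t,[(w(n,x['point']).round(4).tolist(),round(x['score'],2)) for x in arm.landmark_of(t,n)[:1]])
s=arm.get_state(); print(s['eef_pos'],s['force'],s['t'])
im=np.load('top6.npz')['im']; cv2.imwrite('pics/fin.png',cv2.resize(im[120:280,180:460,::-1],None,fx=2.8,fy=2.8,interpolation=cv2.INTER_CUBIC))
E
```

```text
top post_hole [([0.5473, 0.0923, 0.0899], 0.76)]
top cotter_seat [([0.5466, 0.0899, 0.0903], 0.69)]
top bar_pad [([0.5467, 0.0367, 0.0831], 0.56)]
top round_key_top [([0.4799, 0.0572, 0.0518], 0.63)]
top oblong_key_top [([0.4834, 0.006, 0.0469], 0.59)]
top square_key_top [([0.4798, -0.0422, 0.0458], 0.43)]
top specimen_cup []
top slide_box [([0.5162, 0.5464, 0.0004], 0.64)]
top strip_box [([0.7058, -0.0641, 0.0035], 0.75)]
scene post_hole [([0.5438, 0.0902, 0.0877], 0.84)]
scene cotter_seat [([0.5437, 0.0873, 0.0883], 0.49)]
scene bar_pad [([0.5477, 0.0343, 0.0784], 0.73)]
scene round_key_top [([0.4809, 0.0567, 0.0485], 0.62)]
scene oblong_key_top [([0.5481, 0.0351, 0.0773], 0.43)]
scene square_key_top [([0.48, -0.0455, 0.0493], 0.42)]
scene specimen_cup [([0.3738, 0.255, -0.0014], 0.81)]
scene slide_box [([0.5127, 0.5506, -0.0048], 0.41)]
scene strip_box [([0.6996, -0.0677, -0.0001], 0.69)]
[0.40925494 0.24324994 0.17618087] [-0.16847454  0.9876375   0.55179048] 22.75
```

View pics/fin.png

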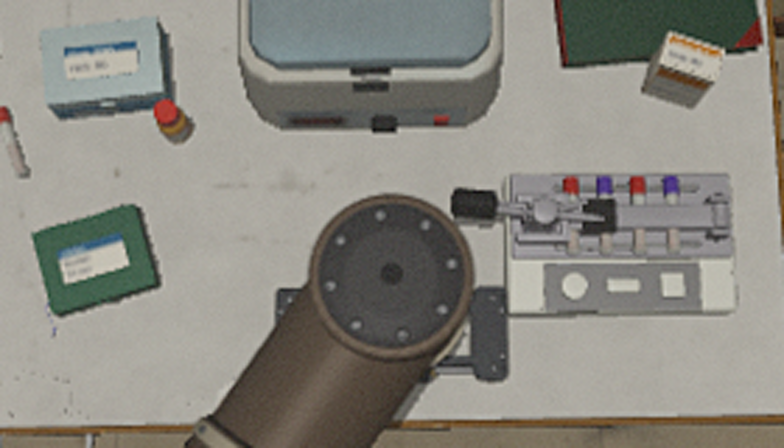

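```bash
python3 -c "
from h import *
print(arm.job_done())"
```

```text
the job is handed in; nothing more can be done
None
```

The job is done and handed in at about 22.8 s. I swung the bar down, pushed the cotter through the post from the left and let go of it. Then I pressed the round key and the oblong key once each, and moved the arm clear.

**Bar:** It is down on its stop. The pad reads 78–83 mm high against the 80 mm expected. Pressing it onto the stop briefly reached 65 N upwards (about 71 N in all) at the fingertips. That is under the wrist limit, and only the fingers touched it.

**Cotter:** I felt it ride over the post, with a few newtons that dropped away again. After release, the seat point reads about 2.5 mm past the hole centre, which is short of the 4 mm stop. The grip sags about 10° and the clip has rolled a little, because the leg is loose in the hole. I read the snap from force, depth and position; the pictures do not show the bow sharply.

**Keys:** Both bottomed at about 43 mm, with 20 N on the round key and 16 N on the oblong. Afterwards the round key reads back up in both cameras and the oblong in the top camera; the scene camera mislocated the oblong. The square key was not touched.

**Cup, slide box and carton:** All three read within a few millimetres of where they started. The final top picture had the cup hidden under the arm, so only the scene camera confirms it.

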